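Blank off the leak-test port

TASK

Blank off the leak-test box before its self-check: push the loose coupling squarely over the grooved adaptor on the beige box, down past the drag of its plunger until it stops hard on the shoulder, bearing on it with about 30 N, both cam arms still raised. Then swing its two cam arms all the way down to their stops, one after the other, and let go. Feel your way and force nothing, and leave the red button and everything else on the cart as they are.

Things in the scene. Friction and masses are not known exactly. Their poses are not given: they have to be found in the camera images.
- coupling_grip (a point): Loose brass blanking coupling, about 410 g, standing open side down: round cup 55 mm wide, 39 mm high, with a 34 mm square head on it (39 to 72 mm above the underside) and two steel cam arms. This point: on its axis in the head, 58 mm above the underside. z up; head faces look along x and y; arm a is on the +y side, arm b on -y, so grip the head across x.
- coupling_foot (a point): Centre of the open underside of the same coupling, same axes. Its bore is 38 mm wide and 33 mm deep. It may go on the adaptor at any yaw, with about 1 mm play all round.
- lever_a (a joint): Angle (rad) of the cam arm on the coupling's +y side. Pivot: along x, 28 mm out from the axis, 17 mm above the underside. 0: arm straight out, level; negative: raised (starts at -0.8 to -0.35); 1.05: its stop, fully down, hanging steeply beside the adaptor. Stiff (0.09 N m, so 2 N at 45 mm; some more where the cam bites), stays where left. Bends if pushed with over 20 N.
- lever_b (a joint): The same for the cam arm on the coupling's -y side. Each arm is 11 mm wide, 6 mm thick, straight for 54 mm from its pivot, then 14 mm of tip bent 0.4 rad upward (outward when down). Its inner end is a cam that swings into the adaptor's groove, which it can only do when the coupling is home.
- lever_a_pad (a point): Point on the upper face of arm a (its outer face when down), 45 mm along the arm from its pivot: a good place to push.
- lever_b_pad (a point): The same point on arm b.
- port_base (a point): Centre of the adaptor's foot, on its axis at the level of the box top. The adaptor is an upright brass fitting screwed into the box by an amount not known: its flat shoulder (56 mm wide), where the coupling's underside stops hard when home, stands 50 to 74 mm above this point, held fast. Find it by feel. Pressing or wedging the coupling on it with over 75 N in all damages it.
- port_nose (a point): Point on the adaptor's axis 90 mm above port_base (it does not follow the adaptor's height). Above the shoulder the adaptor has a 36 mm wide, 31 mm tall nose with a 2 mm chamfer on top and a groove round it. From it a black 24 mm plunger sticks out to 46.5 mm above the shoulder, so the coupling first rests 13.5 mm above home; it yields under a steady 14 N (coupling's 4 N weight included) and stays in.
- tester: The fixed beige metal test box, 200 mm (its x) by 240 mm (its y) by 65 mm high; origin at the centre of its underside. The adaptor's axis is at (0, +45) mm; the red push button is at (-60, -85) mm, a flat gauge at (55, -75) mm.
- button (a joint): Travel (m) of the red push button on the box, 0 = out, 0.006 = fully in; 28 mm wide, its top 22 mm above the box top. Not to be pressed.
- router: Bystander: blue plastic router casing, 120 x 180 x 30 mm with two upright stubby aerials to 120 mm; origin at the centre of its underside.
- controller: Bystander: orange plastic game controller, about 110 x 145 x 43 mm, lying beyond the coupling; origin at the underside.
- heat_pipe: Bystander: bent copper heat pipe, 8 mm thick, about 85 x 115 mm, lying in front of the coupling.
- tweezers: Bystander: chrome-plated tweezers, 130 mm long, 8 mm high, lying on the box top behind the adaptor, 75 mm from its axis.
- hard_drive: Bystander: hard drive, 101 x 147 x 26 mm, at the left side.
- heat_sink: Bystander: finned aluminium heat sink, 80 x 90 x 38 mm, at the left side.
Not all that is in view belongs to the job. Leave any purple look-alike of the part that bears coupling_grip alone.

How it is judged:
By the outcome, as a careful person would: the job done as asked, in the order asked, and still so for the second after the job is handed in, with the robot touching nothing.
It also fails if it takes over 72 s, if anything falls off the work surface, if the arm or the gripper's body presses on something with over 40 N, if the wrist force passes 120 N, or if a joint passes its speed limit or range.

ROBOT

A 7-joint arm with a two-finger parallel gripper is mounted at the origin on the work surface. World frame = base frame: x ahead of the robot, y to its left, z up, the work surface at z = 0. Lengths are in m, angles in rad, forces in N, time in s.
With the tool pointing down it reaches from about 0.425 to 1.025 m from the base axis. Payload 9.4 kg.
Tool frame: the origin (TCP) lies on the centre line of the jaws, within the pads' length; the fingertips stand 8 mm ahead of it and the grasp point (between the pads) lies 11 mm behind it; z points along the fingers, y is the line along which they close (so a half turn about z gives the same grasp; the last joint's range is limited). The gripper opens to 85 mm and grips with 20 to 120 N. Pads are 22 mm wide; open, the fingers measure 114 mm over their backs; the gripper's body (76 mm by 85 mm) begins 54 mm behind the grasp point. The pads swing forward as they close: fully open they stand 13 mm farther back than shut.
Start: joints at [1.143, 0.599, -0.003, 1.599, 0.002, 0.943, -0.08], TCP at [0.249, -0.681, 0.239] pointing down, gripper open.
Joint ranges: [-2.57, 2.57], [-0.35, 1.97], [-1.29, 1.29], [0.11, 2.56], [-1.05, 4.19], [0.11, 1.86], [-2.63, 2.63]. Speed limits (rad/s): [2.22, 2.22, 3.01, 3.01, 3.14, 3.14, 3.14].

INTERFACE

Orientations are given as a unit quaternion [w, x, y, z].
In Python, from station import r gives the robot as it stands.
- The arm moves only by the tool step_arm, never from a script. Its argument "plan" is a list of rows, each a list of 3 entries, a list of its own where there are three numbers: the opening in per cent of the stroke, from 0 (shut) to 100 (fully open), then the shift along the world's x, y, z in cm, then the turn about the world's z in degrees. In form: [[claw, [tx, ty, tz], spin], ...]. A call has 1 to 8 rows; each row is the pose to reach, as a shift and turn from the pose commanded when the call began; what a row does not reach only later rows make up. A row lasts 1/12 s, in which the tool goes at most 41.7 mm and 7.16 degrees, less where a joint would pass 70% of its speed; a pose out of reach is approached as far as the arm can. A call with a gripper value outside its range is refused whole. The fingers move at their own pace and stop on an object; "squeeze" is the grip in N (left out, the last holds). Time passes only in rows, so rows that repeat a pose let the fingers close. It gives the time, the measured TCP pose, the force, the opening and the grip force at its end, in the units of the state.
- r.get_state(): the state, without advancing time (a new reading comes with each control period).
- r.get_image(name): name is "scene" or "top"; returns the picture (384x512x3 uint8, red, green, blue); there is no depth.
- r.calibration(name): a dict with "camera_matrix" (3x3 intrinsics, pixels), "distortion" ([k1, k2, p1, p2, k3] as OpenCV has them; the pictures are not rectified), "xyz" and "rotation" of the camera in the world. Camera axes: x right, y down, z forward; pixel columns grow to the right and rows downward; lengths in m; the calibration is good to about 2 mm. A picture is of the moment at which its call begins. calibration takes no time and is no camera call.
- r.hand_in(): hands the job in; it is judged then, once.
The state is a dict: "time": time; "joints": joint angles; "qvel": joint speeds; "joint_torque": joint torques, N m; "position": TCP position; "eef_rot": TCP orientation; "wrist_force": force on the tool from outside, world axes, zero at the start; "torque": the same for the moment, N m; "opening": finger opening in m; "grip_force": force on a finger pad.
Only numpy, scipy, OpenCV 4.12 (cv2) and the standard library are available. Lean on these libraries where they do the work, as an engineer would, in place of code of your own. Each camera call takes 0.05 s, during which the arm holds its last target. There are 200 camera calls.

## Working session

There is one attempt and no reset: what is moved stays moved. The work goes in short steps, Python scripts to look and compute and a tool call to move; the robot and the scene stay as the last step left them, time stands still between calls to the robot, and variables do not carry over. Pictures are saved under pics/ and viewed, at most 10 in all, crops included, and the job is handed in when it is done.

Besides the shell and the picture viewer there is one more tool, called after "Request:" as name(argument=value, ...), one argument or row to a line, values as JSON. step_arm: Moves the arm, as the interface text tells. Its arguments: {"type":"object","properties":{"plan":{"type":"array"},"squeeze":{"type":"number"}},"required":["plan"]}

```bash
mkdir -p pics; ls; python3 - <<'E'
from station import r
import cv2
for n in("scene","top"):
    cv2.imwrite(f"pics/{n}0.png",r.get_image(n)[:,:,::-1])
    c=r.calibration(n);print(n,c)
s=r.get_state();print(s)
E
```

```text
pics
scene {'camera_matrix': array([[403.34998601,   0.        , 257.36758895],
       [  0.        , 403.34998601, 193.24477532],
       [  0.        ,   0.        ,   1.        ]]), 'distortion': array([-0.07168022,  0.        ,  0.        ,  0.        ,  0.        ]), 'xyz': array([1.25071006, 0.63091026, 0.98518884]), 'rotation': array([-0.15905451,  0.37950647,  0.83479375, -0.36578123])}
top {'camera_matrix': array([[471.14011763,   0.        , 255.22405164],
       [  0.        , 471.14011763, 189.33791858],
       [  0.        ,   0.        ,   1.        ]]), 'distortion': array([-0.06092507,  0.        ,  0.        ,  0.        ,  0.        ]), 'xyz': array([ 0.46738785, -0.03456969,  1.59301763]), 'rotation': array([ 0.02796136, -0.70101624,  0.71249817, -0.01186386])}
{'time': 0.1, 'joints': array([ 1.14330664,  0.60006085, -0.00254323,  1.60002226,  0.00178659,
        0.94290553, -0.07981674]), 'qvel': array([ 0.0002909 , -0.00075564,  0.00069287, -0.00085841, -0.00125769,
        0.00029964,  0.00015046]), 'joint_torque': array([ 4.83643977e-03, -7.77994180e+01,  1.56993236e+00, -2.58627695e+01,
        1.26081015e-02,  5.49389486e-03,  4.82903863e-05]), 'position': array([ 0.24899556, -0.68047861,  0.23850181]), 'eef_rot': array([-6.73250215e-04,  9.84654536e-01,  1.74513492e-01, -1.79913715e-04]), 'wrist_force': array([-0.46303568,  0.60247736,  0.80251195]), 'torque': array([-0.03390748,  0.01978863, -0.00461226]), 'grip_force': 0.0, 'opening': 0.08585521353217732}
```

View pics/scene0.png

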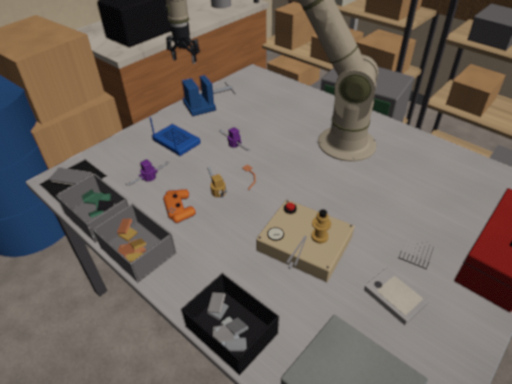

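View pics/top0.png

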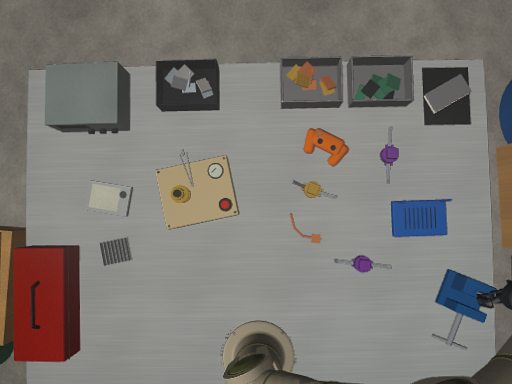

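Scene picture: brass coupling at (217,184), adaptor at (321,226) on the box. Top picture: the coupling candidates are brass (313,189), purple (390,154) and purple (362,263). The brass one fits, because it lies between the controller and the heat pipe. I'll confirm that in one enlarged crop.

```bash
cat > h.py <<'E'
import numpy as np, cv2
from scipy.spatial.transform import Rotation as R
from station import r
def ray(n,uv):
    c=r.calibration(n); q=c["rotation"]
    p=cv2.undistortPoints(np.array([[uv]],float),c["camera_matrix"],c["distortion"])[0,0]
    d=R.from_quat([q[1],q[2],q[3],q[0]]).apply([p[0],p[1],1]); return np.array(c["xyz"]),d/np.linalg.norm(d)
def plane(n,uv,z):
    o,d=ray(n,uv); return o+d*(z-o[2])/d[2]
def tri(a,b):
    (o1,d1),(o2,d2)=ray("top",a),ray("scene",b)
    t=np.linalg.lstsq(np.c_[d1,-d2],o2-o1,rcond=None)[0]
    p,q=o1+t[0]*d1,o2+t[1]*d2
    return (p+q)/2,np.linalg.norm(p-q)
def proj(n,P):
    c=r.calibration(n);q=c["rotation"];M=R.from_quat([q[1],q[2],q[3],q[0]]).as_matrix().T
    return cv2.projectPoints(np.atleast_2d(P).astype(float),cv2.Rodrigues(M)[0],-M@c["xyz"],c["camera_matrix"],c["distortion"])[0][:,0]
E
python3 - <<'E'
from h import *
t=cv2.imread("pics/top0.png");s=cv2.imread("pics/scene0.png")
a=cv2.resize(t[164:214,283:343],None,fx=6,fy=6,interpolation=cv2.INTER_CUBIC)
b=cv2.resize(s[160:210,190:250],None,fx=6,fy=6,interpolation=cv2.INTER_CUBIC)
c=cv2.resize(t[160:210,157:217],None,fx=6,fy=6,interpolation=cv2.INTER_CUBIC)
d=cv2.resize(s[202:252,290:350],None,fx=6,fy=6,interpolation=cv2.INTER_CUBIC)
cv2.imwrite("pics/crop1.png",cv2.resize(np.vstack([np.hstack([a,b]),np.hstack([c,d])]),(720,600)))
print("foot",plane("top",(313,189),.07),tri((313,189),(218,184)))
for n,im in(("top",t),("scene",s)):
    h=cv2.cvtColor(im,cv2.COLOR_BGR2HSV)
    m=cv2.inRange(h,(14,120,60),(28,255,255))
    k,l,st,ce=cv2.connectedComponentsWithStats(m)
    for i in range(1,k):
        if st[i,4]>25:print(n,st[i],ce[i])
E
```

```text
foot [ 0.55150165 -0.18734881  0.07      ] (array([ 0.55190204, -0.18914147,  0.0376815 ]), np.float64(0.00398438567156585))
top [287  64  24  24 284] [298.78169014  76.85211268]
top [320  81  15  14  79] [326.16455696  89.3164557 ]
top [ 496  144   16  104 1244] [505.3022508  191.61495177]
top [302 181  21  16 212] [312.02358491 188.97641509]
top [171 185  19  18 219] [180.67579909 193.90410959]
top [   0  230   13  116 1365] [  5.59194139 287.7040293 ]
scene [386   0  25  20 191] [402.89528796   8.95811518]
scene [418   0   5   8  26] [420.03846154   2.88461538]
scene [276   2  42  55 973] [297.45015416  27.75539568]
scene [   0   17  123  150 9746] [59.23979068 85.97291196]
scene [352  31  51  39 786] [383.06361323  45.7302799 ]
scene [404  40  10  30  95] [408.85263158  54.33684211]
scene [268  55  51  29 625] [295.9664  69.24  ]
scene [452  66  52  49 958] [481.02505219  83.04906054]
scene [447  88  10  17  48] [451.41666667  96.70833333]
scene [211 175  14  21 195] [216.97435897 184.82051282]
scene [312 213  19  30 401] [320.51122195 228.31670823]
scene [119 227  18  14 119] [127.65546218 233.92436975]
scene [130 239  15  11 106] [137.20754717 243.96226415]
scene [126 252  17   9  96] [132.88541667 255.39583333]
```

View pics/crop1.png

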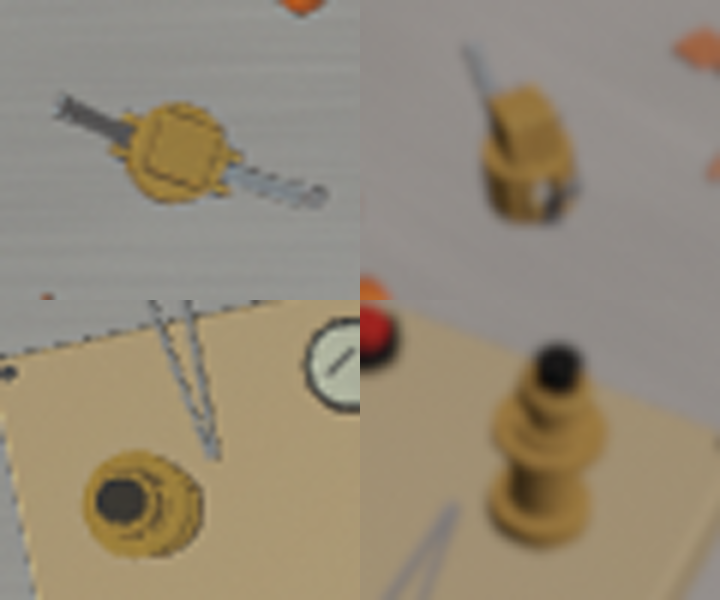

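The crop confirms it: the brass coupling has a square head centred near top (313.8,188.6) and arms running to about top (293,181) and (336,196). The adaptor plunger is at top (177,193) and scene (322,212).

```bash
python3 - <<'E'
from h import *
t=cv2.imread("pics/top0.png")
print("head top",plane("top",(313.75,188.6),.072))
a,b=plane("top",(283+65/6,164+105/6),.055),plane("top",(283+320/6,164+197/6),.055)
d=a-b;print("yaw",np.degrees(np.arctan2(-d[0],d[1])),np.linalg.norm(d),(a+b)/2)
P,e=tri((176.9,192.9),(322,211.7));print("plunger",P,e)
h=cv2.cvtColor(t,cv2.COLOR_BGR2HSV)
m=cv2.inRange(h,(10,40,120),(28,140,255));m[:, :140]=0;m[:,260:]=0;m[:140]=0;m[240:]=0
m=cv2.morphologyEx(m,cv2.MORPH_CLOSE,np.ones((5,5)))
c=max(cv2.findContours(m,0,2)[0],key=cv2.contourArea)
box=cv2.boxPoints(cv2.minAreaRect(c));w=np.array([plane("top",p,.065) for p in box])
print(box.round(1),w.round(4),[np.linalg.norm(w[i]-w[i-1]).round(4) for i in range(4)])
ce=w.mean(0)
for i in range(4):
    v=w[i]-w[i-1]
    if np.linalg.norm(v)>.22:
        v/=np.linalg.norm(v); v=v if v[1]>0 else -v
        print("adaptor from box",ce+.045*v,"yaw",np.degrees(np.arctan2(-v[0],v[1])))
E
```

```text
head top [ 0.55264341 -0.18959641  0.072     ]
yaw -20.88781400489853 0.14715994939432778 [ 0.55170312 -0.19557674  0.055     ]
plunger [0.5411123  0.23511649 0.17184684] 0.00043223092627895407
[[153.8 169.7]
 [225.3 154.5]
 [237.9 214. ]
 [166.5 229.2]] [[0.6241 0.3314 0.065 ]
 [0.6695 0.0957 0.065 ]
 [0.4746 0.057  0.065 ]
 [0.4288 0.2907 0.065 ]] [np.float64(0.1995), np.float64(0.2401), np.float64(0.1987), np.float64(0.2382)]
adaptor from box [0.54077081 0.23787878 0.065     ] yaw 10.896477666272434
adaptor from box [0.54062002 0.23784948 0.065     ] yaw 11.092059443975453
```

Request:
step_arm(
  plan=[
    [80, [4, 6.4, 0], 6.5],
    [80, [8, 12.8, 0], 13],
    [80, [12, 19.2, 0], 19.5],
    [80, [16, 25.6, 0], 26],
    [80, [20, 32, 0], 32.5],
    [80, [24, 38.4, 0], 39],
    [80, [28, 44.8, 0], 45.5],
    [80, [30.35, 49.05, 0], 49.5],
  ],
  squeeze=80,
)

```text
time: 0.77
position: [0.426, -0.3962, 0.2392]
eef_rot: [-0.0, 0.819, 0.573, -0.0]
wrist_force: [0.8, -0.9, -0.2]
opening: 0.0681
grip_force: 0.0
```

Request:
step_arm(
  plan=[
    [80, [4, 6.4, 0], 0],
    [80, [8, 12.8, -1], 0],
    [80, [11, 18, -4], 0],
    [80, [11, 18, -8], 0],
    [80, [11, 18, -8], 0],
    [80, [11, 18, -8], 0],
  ],
)

```text
time: 1.27
position: [0.5365, -0.214, 0.1573]
eef_rot: [-0.001, 0.82, 0.572, 0.0]
wrist_force: [0.5, -0.1, 0.3]
opening: 0.0683
grip_force: 0.0
```

Request:
step_arm(
  plan=[
    [80, [1.6, 2.4, -2], 0],
    [80, [1.6, 2.4, -4], 0],
    [80, [1.6, 2.4, -4], 0],
    [80, [1.6, 2.4, -4], 0],
  ],
)

```text
time: 1.6
position: [0.5505, -0.1939, 0.1184]
eef_rot: [-0.001, 0.821, 0.571, -0.001]
wrist_force: [-0.2, 0.1, -0.0]
opening: 0.0681
grip_force: 0.0
```

```bash
python3 - <<'E'
from h import *
t=r.get_image("top")[:,:,::-1];s=r.get_image("scene")[:,:,::-1]
print(r.get_state()["position"])
f=lambda i,x,y:cv2.resize(i[y:y+60,x:x+60],None,fx=6,fy=6,interpolation=cv2.INTER_CUBIC)
cv2.imwrite("pics/c2.png",np.hstack([f(t,283,160),f(s,190,150)]))
E
```

```text
[ 0.55125492 -0.19518909  0.12007287]
```

View pics/c2.png

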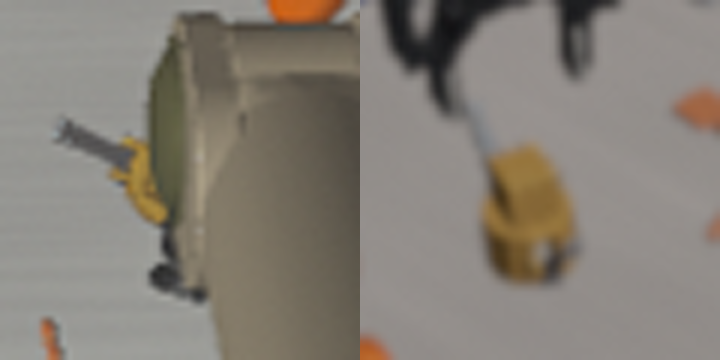

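The crop shows the open jaws straddling the coupling from above, with fingertips near scene (204,167) and (226,161). The head is clear below them. Descending.

Request:
step_arm(
  plan=[
    [80, [0.15, 0.45, 0], 0],
    [80, [0.15, 0.45, -3], 0],
    [80, [0.15, 0.45, -4.5], 0],
    [80, [0.15, 0.45, -5.5], 0],
    [80, [0.15, 0.45, -6.2], 0],
    [80, [0.15, 0.45, -6.7], 0],
    [80, [0.15, 0.45, -6.7], 0],
  ],
)

```text
time: 2.28
position: [0.5529, -0.1897, 0.0521]
eef_rot: [-0.0, 0.821, 0.571, -0.0]
wrist_force: [-0.0, 0.0, -0.4]
opening: 0.0685
grip_force: 0.0
```

Request:
step_arm(
  plan=[
    [45, [0, 0, 0], 0],
    [40, [0, 0, 0], 0],
    [36, [0, 0, 0], 0],
    [30, [0, 0, 0], 0],
    [30, [0, 0, 0], 0],
    [30, [0, 0, 0], 0],
  ],
  squeeze=25,
)

```text
time: 2.78
position: [0.5537, -0.1897, 0.0531]
eef_rot: [0.001, 0.821, 0.571, 0.0]
wrist_force: [1.1, -1.2, 6.0]
opening: 0.0336
grip_force: 33.6
```

Request:
step_arm(
  plan=[
    [20, [0, 0, 0], 0],
    [20, [0, 0, 0], 0],
    [20, [0, 0, 0.5], 0],
    [20, [0, 0, 1], 0],
    [20, [0, 0, 2], 0],
    [20, [0, 0, 2], 0],
    [20, [0, 0, 2], 0],
  ],
  squeeze=90,
)

```text
time: 3.37
position: [0.5532, -0.1896, 0.0729]
eef_rot: [0.0, 0.821, 0.571, 0.0]
wrist_force: [-0.3, -0.3, -4.4]
opening: 0.0326
grip_force: 90.1
```

Request:
step_arm(
  plan=[
    [20, [0, 0, 3.5], 0],
    [20, [0, 0, 7], 0],
    [20, [0, 1, 11], 0],
    [20, [0, 4, 15], 0],
    [20, [-0.3, 8, 18.5], 0],
    [20, [-0.6, 12, 18.7], 0],
    [20, [-0.6, 16, 18.7], 0],
    [20, [-0.6, 20, 18.7], 0],
  ],
)

```text
time: 4.03
position: [0.5467, 0.0005, 0.2604]
eef_rot: [0.001, 0.822, 0.57, 0.001]
wrist_force: [1.1, -0.1, -4.8]
opening: 0.0325
grip_force: 91.6
```

Request:
step_arm(
  plan=[
    [20, [-0.3, 4, 0], 0],
    [20, [-0.3, 8, 0], 0],
    [20, [-0.5, 12, 0], 0],
    [20, [-0.5, 15, 0], 0],
    [20, [-0.5, 17, 0], 0],
    [20, [-0.5, 17.5, 0], 0],
    [20, [-0.5, 17.5, 0], 0],
    [20, [-0.5, 17.5, 0], 0],
  ],
)

```text
time: 4.7
position: [0.5417, 0.1733, 0.2586]
eef_rot: [0.0, 0.821, 0.571, -0.001]
wrist_force: [0.2, -2.0, -4.3]
opening: 0.0327
grip_force: 91.5
```

```bash
python3 - <<'E'
from h import *
t=r.get_image("top")[:,:,::-1];s=r.get_image("scene")[:,:,::-1]
cv2.imwrite("pics/s3.png",s);cv2.imwrite("pics/t3.png",t)
st=r.get_state();p=st["position"];print(p,st["wrist_force"])
foot=p-[0,0,.053]
print("proj foot,nose-top",proj("scene",[foot,foot+[0,0,.039],[.541,.2365,.1715]]),proj("top",[foot,p]))
f=lambda i,x,y:cv2.resize(i[y:y+75,x:x+75],None,fx=5,fy=5,interpolation=cv2.INTER_CUBIC)
cv2.imwrite("pics/c3.png",np.hstack([f(t,165,150),f(s,270,170)]))
E
```

```text
[0.54206005 0.17231634 0.25879791] [-0.57718983 -0.16049285 -4.47776276]
proj foot,nose-top [[304.74060867 193.15003297]
 [305.69635209 182.83458711]
 [322.49353301 211.9910983 ]] [[195.85377574 191.62852934]
 [193.08469313 190.67470618]]
```

View pics/c3.png

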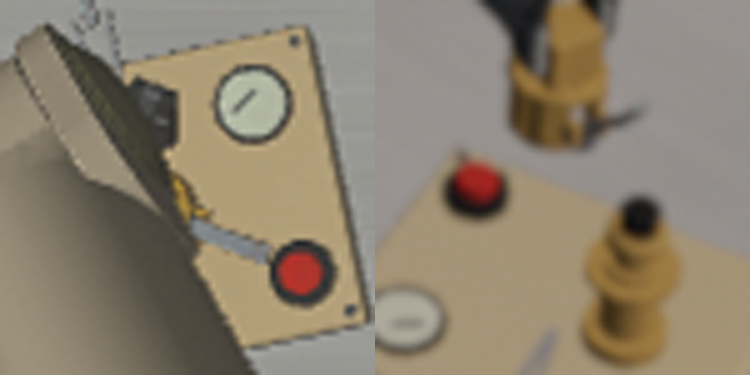

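The scene crop shows the coupling upright in the jaws, with its cup rim centred at about scene (306,188). The adaptor plunger is at (323,212). Next I'll refine the cup axis and adaptor axis by row midpoints.

```bash
python3 - <<'E'
from h import *
s=cv2.imread("pics/s3.png");h=cv2.cvtColor(s,cv2.COLOR_BGR2HSV)
p=np.array([.54206,.17232,.2588])-[0,0,.053]
def rows(m,x0,x1,rs):
    for v in rs:
        c=np.where(m[v,x0:x1])[0]+x0
        if len(c):print(v,c.min(),c.max(),(c.min()+c.max())/2)
m=cv2.inRange(h,(12,110,50),(30,255,255))
print("cup");rows(m,285,322,range(182,198))
for z in(0,.01,.02,.03,.039):print(z,proj("scene",[p+[0,0,z]])[0].round(1))
print("adaptor");rows(m,300,345,range(212,242))
for z in(.065,.09,.12,.125,.15,.172):print(z,proj("scene",[[.541,.2365,z]])[0].round(1))
k=cv2.inRange(h,(0,0,0),(180,255,60));print("plunger");rows(k,312,335,range(207,218))
E
```

```text
cup
182 298 314 306.0
183 297 315 306.0
184 297 315 306.0
185 298 315 306.5
186 298 315 306.5
187 298 315 306.5
188 298 315 306.5
189 298 315 306.5
190 298 314 306.0
191 298 314 306.0
192 298 314 306.0
193 298 308 303.0
194 298 309 303.5
195 298 310 304.0
196 299 311 305.0
197 301 310 305.5
0 [304.7 193.2]
0.01 [305.  190.6]
0.02 [305.2 187.9]
0.03 [305.5 185.3]
0.039 [305.7 182.8]
adaptor
213 318 319 318.5
214 317 326 321.5
215 317 327 322.0
216 316 327 321.5
217 316 328 322.0
218 314 328 321.0
219 313 328 320.5
220 313 329 321.0
221 312 330 321.0
222 312 330 321.0
223 312 330 321.0
224 312 330 321.0
225 313 330 321.5
226 313 330 321.5
227 314 329 321.5
228 315 328 321.5
229 315 327 321.0
230 313 326 319.5
231 313 326 319.5
232 312 326 319.0
233 312 327 319.5
234 312 327 319.5
235 312 327 319.5
236 312 327 319.5
237 312 327 319.5
238 312 327 319.5
239 313 327 320.0
240 314 326 320.0
241 315 325 320.0
0.065 [319.  236.8]
0.09 [319.8 231.3]
0.12 [320.7 224.4]
0.125 [320.9 223.2]
0.15 [321.7 217.3]
0.172 [322.5 211.9]
plunger
210 321 324 322.5
211 320 325 322.5
212 320 325 322.5
213 320 325 322.5
214 320 325 322.5
215 320 325 322.5
216 321 324 322.5
```

Request:
step_arm(
  plan=[
    [20, [-0.1, 3, 0], 0],
    [20, [-0.15, 5, 0], 0],
    [20, [-0.15, 6.3, 0], 0],
    [20, [-0.15, 6.35, 0], 0],
    [20, [-0.15, 6.35, -1.5], 0],
    [20, [-0.15, 6.35, -3], 0],
    [20, [-0.15, 6.35, -3.6], 0],
    [20, [-0.15, 6.35, -3.6], 0],
  ],
)

```text
time: 5.47
position: [0.54, 0.2358, 0.2216]
eef_rot: [0.0, 0.822, 0.57, -0.002]
wrist_force: [-0.6, -0.6, -3.2]
opening: 0.0326
grip_force: 91.4
```

Request:
step_arm(
  plan=[
    [20, [0, 0, 0], 0],
    [20, [0, 0, 0], 0],
  ],
)

```text
time: 5.63
position: [0.541, 0.2374, 0.2238]
eef_rot: [0.0, 0.821, 0.57, 0.0]
wrist_force: [0.2, 0.5, -4.2]
opening: 0.0328
grip_force: 91.4
```

Request:
step_arm(
  plan=[
    [20, [0, 0, -0.2], 0],
    [20, [0, 0, -0.4], 0],
    [20, [0, 0, -0.6], 0],
    [20, [0, 0, -0.8], 0],
    [20, [0, 0, -1.0], 0],
    [20, [0, 0, -1.0], 0],
  ],
)

```text
time: 6.13
position: [0.5403, 0.2377, 0.2126]
eef_rot: [-0.0, 0.821, 0.571, -0.0]
wrist_force: [0.3, 1.0, -4.3]
opening: 0.0322
grip_force: 91.4
```

Request:
step_arm(
  plan=[
    [20, [0, 0, -0.1], 0],
    [20, [0, 0, -0.2], 0],
    [20, [0, 0, -0.3], 0],
    [20, [0, 0, -0.3], 0],
  ],
)

```text
time: 6.47
position: [0.5411, 0.2375, 0.2109]
eef_rot: [0.0, 0.821, 0.571, 0.0]
wrist_force: [-0.9, -3.0, 5.3]
opening: 0.0322
grip_force: 92.9
```

Request:
step_arm(
  plan=[
    [20, [0, 0, 0.15], 0],
    [20, [-0.05, -0.15, 0.15], 0],
    [20, [-0.05, -0.15, 0.15], 0],
    [20, [-0.05, -0.15, 0], 0],
    [20, [-0.05, -0.15, -0.1], 0],
    [20, [-0.05, -0.15, -0.1], 0],
  ],
)

```text
time: 6.97
position: [0.5406, 0.236, 0.2089]
eef_rot: [0.0, 0.821, 0.571, 0.0]
wrist_force: [2.7, -1.6, -1.9]
opening: 0.0327
grip_force: 91.5
```

Request:
step_arm(
  plan=[
    [20, [0.08, -0.05, 0], 0],
    [20, [0.08, -0.05, -0.1], 0],
    [20, [0.08, -0.05, -0.2], 0],
    [20, [0.08, -0.05, -0.3], 0],
    [20, [0.08, -0.05, -0.3], 0],
  ],
)

```text
time: 7.38
position: [0.5407, 0.2358, 0.2057]
eef_rot: [-0.0, 0.821, 0.571, -0.0]
wrist_force: [0.6, -0.2, -4.7]
opening: 0.0328
grip_force: 91.5
```

Request:
step_arm(
  plan=[
    [20, [0, 0, -0.15], 0],
    [20, [0, 0, -0.3], 0],
    [20, [0, 0, -0.45], 0],
    [20, [0, 0, -0.6], 0],
    [20, [0, 0, -0.75], 0],
    [20, [0, 0, -0.9], 0],
    [20, [0, 0, -0.9], 0],
  ],
)

```text
time: 7.97
position: [0.5408, 0.2357, 0.1967]
eef_rot: [-0.0, 0.821, 0.571, -0.0]
wrist_force: [1.5, -0.5, -5.2]
opening: 0.0327
grip_force: 91.5
```

Request:
step_arm(
  plan=[
    [20, [0, 0, -0.1], 0],
    [20, [0, 0, -0.2], 0],
    [20, [0, 0, -0.3], 0],
    [20, [0, 0, -0.3], 0],
  ],
)

```text
time: 8.3
position: [0.5409, 0.2358, 0.195]
eef_rot: [0.0, 0.821, 0.571, 0.0]
wrist_force: [-1.8, -1.7, 5.4]
opening: 0.033
grip_force: 92.9
```

Request:
step_arm(
  plan=[
    [20, [0, 0, -0.1], 0],
    [20, [0, 0, -0.2], 0],
    [20, [0, 0, -0.3], 0],
    [20, [0, 0, -0.4], 0],
    [20, [0, 0, -0.5], 0],
    [20, [0, 0, -0.6], 0],
    [20, [0, 0, -0.7], 0],
    [20, [0, 0, -0.7], 0],
  ],
)

```text
time: 8.97
position: [0.5409, 0.2358, 0.1883]
eef_rot: [0.0, 0.821, 0.571, 0.0]
wrist_force: [-1.9, -2.6, 8.5]
opening: 0.0325
grip_force: 93.2
```

Request:
step_arm(
  plan=[
    [20, [0, -0.03, -0.1], 0],
    [20, [0, -0.03, -0.2], 0],
    [20, [0, -0.03, -0.3], 0],
    [20, [0, -0.03, -0.4], 0],
    [20, [0, -0.03, -0.4], 0],
  ],
)

```text
time: 9.38
position: [0.5409, 0.2358, 0.1845]
eef_rot: [0.0, 0.821, 0.571, 0.001]
wrist_force: [-2.7, -1.6, 9.5]
opening: 0.0326
grip_force: 93.2
```

Request:
step_arm(
  plan=[
    [20, [0, 0, -0.05], 0],
    [20, [0, 0, -0.1], 0],
    [20, [0, 0, -0.1], 0],
  ],
)

```text
time: 9.63
position: [0.5409, 0.2358, 0.1836]
eef_rot: [0.0, 0.821, 0.571, 0.001]
wrist_force: [-3.2, -2.6, 11.4]
opening: 0.0325
grip_force: 93.3
```

Request:
step_arm(
  plan=[
    [20, [0, 0, -0.05], 0],
    [20, [0, 0, -0.1], 0],
    [20, [0, 0, -0.1], 0],
  ],
)

```text
time: 9.88
position: [0.5409, 0.2358, 0.1826]
eef_rot: [0.0, 0.821, 0.571, 0.001]
wrist_force: [-2.8, -1.9, 11.5]
opening: 0.0327
grip_force: 93.3
```

Request:
step_arm(
  plan=[
    [20, [-0.03, -0.03, -0.05], 0],
    [20, [-0.03, -0.03, -0.1], 0],
    [20, [-0.03, -0.03, -0.1], 0],
  ],
)

```text
time: 10.13
position: [0.5409, 0.2358, 0.1823]
eef_rot: [0.0, 0.821, 0.571, 0.001]
wrist_force: [-3.8, -3.5, 18.6]
opening: 0.0327
grip_force: 94.5
```

Request:
step_arm(
  plan=[
    [20, [0, 0, -0.05], 0],
    [20, [0, 0, -0.1], 0],
    [20, [0, 0, -0.1], 0],
  ],
)

```text
time: 10.38
position: [0.541, 0.2358, 0.1823]
eef_rot: [0.0, 0.821, 0.571, 0.001]
wrist_force: [-6.8, -3.4, 27.5]
opening: 0.0326
grip_force: 95.8
```

Request:
step_arm(
  plan=[
    [20, [-0.05, -0.03, 0], 0],
    [20, [-0.05, -0.03, 0], 0],
    [20, [-0.05, -0.03, 0], 0],
    [20, [-0.05, -0.03, 0], 0],
  ],
)

```text
time: 10.72
position: [0.541, 0.2358, 0.1823]
eef_rot: [0.0, 0.821, 0.571, 0.002]
wrist_force: [-3.7, -2.0, 25.7]
opening: 0.0327
grip_force: 95.3
```

Request:
step_arm(
  plan=[
    [20, [-0.05, -0.02, 0.15], 0],
    [20, [-0.05, -0.02, 0.2], 0],
    [50, [-0.05, -0.02, 0.2], 0],
    [70, [-0.05, -0.02, 0.2], 0],
    [75, [-0.05, -0.02, 0.2], 0],
    [75, [-0.05, -0.02, 0.2], 0],
    [75, [-0.05, -0.02, 0.2], 0],
  ],
)

```text
time: 11.3
position: [0.5393, 0.2346, 0.1807]
eef_rot: [-0.0, 0.821, 0.571, -0.0]
wrist_force: [0.1, 0.0, 0.4]
opening: 0.0641
grip_force: 0.0
```

Request:
step_arm(
  plan=[
    [75, [0, 0, 1], 0],
    [75, [0, 0, 3], 0],
    [75, [0, 0, 6], 0],
    [75, [0, 0, 9], 0],
    [30, [0, 0, 9], 0],
    [0, [0, 0, 9], 0],
    [0, [0, 0, 9], 0],
    [0, [0, 0, 9], 0],
  ],
)

```text
time: 11.97
position: [0.539, 0.2343, 0.2704]
eef_rot: [-0.0, 0.821, 0.571, -0.001]
wrist_force: [0.1, 0.2, -0.1]
opening: 0.0161
grip_force: 0.0
```

```bash
python3 - <<'E'
from h import *
t=r.get_image("top")[:,:,::-1];s=r.get_image("scene")[:,:,::-1]
A=np.array([.541,.2362,.1293]);u=np.array([.35,.937,0])
print(r.get_state()["position"])
for sg in(1,-1):
  for th in(-.8,-.35):
    d=u*sg*(.028+.054*np.cos(th));print(sg,th,proj("scene",[A+d+[0,0,.017-.054*np.sin(th)]])[0].round(1),proj("top",[A+d+[0,0,.017-.054*np.sin(th)]])[0].round(1))
print(proj("scene",[A,A+[0,0,.072]]))
f=lambda i,x,y:cv2.resize(i[y:y+75,x:x+75],None,fx=5,fy=5,interpolation=cv2.INTER_CUBIC)
cv2.imwrite("pics/c4.png",np.hstack([f(t,140,155),f(s,285,175)]))
E
```

```text
[0.53907512 0.23438562 0.27012099]
1 -0.8 [336.9 223.7] [155.5 185.4]
1 -0.35 [338.8 231.9] [153.1 184.4]
-1 -0.8 [309.9 194.5] [196.2 200. ]
-1 -0.35 [306.9 196.8] [201.2 201.7]
[[320.96376392 222.16306334]
 [323.46488442 204.40264601]]
```

View pics/c4.png

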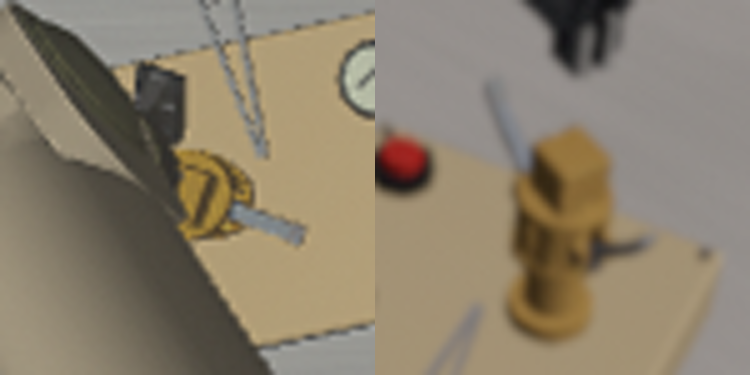

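The crop shows the coupling seated flush and upright on the shoulder. Both arms are raised, with the -y tip at scene (309,191) and the +y tip at (340,223). I'll push the -y arm first.

Request:
step_arm(
  plan=[
    [0, [-1.2, -3.4, 0], 0],
    [0, [-2.4, -6.8, 0], 0],
    [0, [-2.4, -6.8, -2], 0],
    [0, [-2.4, -6.8, -4.5], 0],
    [0, [-2.4, -6.8, -5.5], 0],
    [0, [-2.4, -6.8, -5.5], 0],
  ],
)

```text
time: 12.57
position: [0.5142, 0.1662, 0.2136]
eef_rot: [-0.001, 0.821, 0.571, -0.002]
wrist_force: [-0.4, 0.1, 0.2]
opening: 0.0001
grip_force: 0.0
```

Request:
step_arm(
  plan=[
    [0, [0, 0, -0.4], 0],
    [0, [0, 0, -0.8], 0],
    [0, [0, 0, -1.2], 0],
    [0, [0, 0, -1.6], 0],
    [0, [0, 0, -2], 0],
    [0, [0, 0, -2], 0],
  ],
)

```text
time: 13.07
position: [0.5153, 0.166, 0.1956]
eef_rot: [0.0, 0.821, 0.571, -0.001]
wrist_force: [-0.8, -1.9, 2.4]
opening: 0.0002
grip_force: 1.0
```

Request:
step_arm(
  plan=[
    [0, [0, 0, -0.5], 0],
    [0, [0, 0, -1], 0],
    [0, [0, 0, -1.5], 0],
    [0, [0, 0, -2], 0],
    [0, [0, 0, -2.5], 0],
    [0, [0, 0, -3], 0],
    [0, [0, 0, -3], 0],
  ],
)

```text
time: 13.65
position: [0.5153, 0.1667, 0.165]
eef_rot: [-0.0, 0.821, 0.571, -0.0]
wrist_force: [0.9, 1.6, -0.4]
opening: -0.0001
grip_force: 0.8
```

Request:
step_arm(
  plan=[
    [0, [0, 0, -0.5], 0],
    [0, [0, 0, -1], 0],
    [0, [0, 0, -1.5], 0],
    [0, [0, 0, -2], 0],
    [0, [0, 0, -2.4], 0],
    [0, [0, 0, -2.4], 0],
  ],
)

```text
time: 14.15
position: [0.5153, 0.1666, 0.1412]
eef_rot: [-0.0, 0.821, 0.571, -0.0]
wrist_force: [0.6, 0.4, 2.1]
opening: -0.0001
grip_force: 0.9
```

Request:
step_arm(
  plan=[
    [0, [0, 0, -0.4], 0],
    [0, [0, 0, -0.8], 0],
    [0, [0, 0, -1.2], 0],
    [0, [0, 0, -1.6], 0],
    [0, [0, 0, -1.6], 0],
  ],
)

```text
time: 14.57
position: [0.5151, 0.1663, 0.1252]
eef_rot: [-0.0, 0.821, 0.571, -0.001]
wrist_force: [-0.4, -0.5, 1.6]
opening: -0.0001
grip_force: 0.8
```

Request:
step_arm(
  plan=[
    [0, [0.05, 0.13, -0.2], 0],
    [0, [0.1, 0.26, -0.4], 0],
    [0, [0.15, 0.4, -0.55], 0],
    [0, [0.2, 0.52, -0.7], 0],
    [0, [0.2, 0.52, -0.7], 0],
  ],
)

```text
time: 14.98
position: [0.5174, 0.172, 0.1187]
eef_rot: [-0.0, 0.821, 0.571, -0.0]
wrist_force: [-1.1, -0.5, -0.3]
opening: 0.0
grip_force: 0.5
```

Request:
step_arm(
  plan=[
    [0, [0.05, 0.13, -0.15], 0],
    [0, [0.1, 0.28, -0.3], 0],
    [0, [0.1, 0.28, -0.3], 0],
  ],
)

```text
time: 15.23
position: [0.5186, 0.175, 0.1159]
eef_rot: [-0.0, 0.821, 0.571, 0.0]
wrist_force: [0.8, -0.9, 0.2]
opening: 0.0003
grip_force: 0.5
```

Request:
step_arm(
  plan=[
    [0, [0.03, 0.1, -0.1], 0],
    [0, [0.07, 0.19, -0.1], 0],
    [0, [0.07, 0.19, -0.1], 0],
  ],
)

```text
time: 15.48
position: [0.5191, 0.1765, 0.1149]
eef_rot: [0.0, 0.821, 0.571, -0.0]
wrist_force: [-0.9, -0.8, 0.4]
opening: 0.0001
grip_force: 0.6
```

Request:
step_arm(
  plan=[
    [0, [0.04, 0.1, 0], 0],
    [0, [0.07, 0.19, 0], 0],
    [0, [0.07, 0.19, 0], 0],
  ],
)

```text
time: 15.73
position: [0.5196, 0.178, 0.1149]
eef_rot: [0.0, 0.821, 0.571, -0.001]
wrist_force: [-0.7, -3.4, -0.4]
opening: 0.0001
grip_force: 1.3
```

```bash
python3 - <<'E'
from h import *
t=r.get_image("top")[:,:,::-1];s=r.get_image("scene")[:,:,::-1]
f=lambda i,x,y:cv2.resize(i[y:y+60,x:x+60],None,fx=6,fy=6,interpolation=cv2.INTER_CUBIC)
cv2.imwrite("pics/c5.png",np.hstack([f(t,150,160),f(s,290,190)]))
print(r.get_state()["wrist_force"])
E
```

```text
[-1.51337038 -3.53880827 -0.25936114]
```

View pics/c5.png

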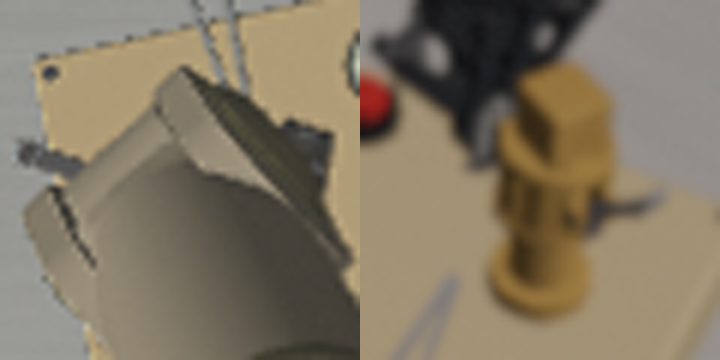

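The crop shows the coupling still square. The gripper is behind it, pressing on the now hidden -y arm. I'll press on to the stop.

Request:
step_arm(
  plan=[
    [0, [0.04, 0.09, 0], 0],
    [0, [0.04, 0.09, 0], 0],
    [0, [0.04, 0.09, 0], 0],
  ],
)

```text
time: 16.08
position: [0.5199, 0.1786, 0.1148]
eef_rot: [0.0, 0.821, 0.571, -0.001]
wrist_force: [-1.7, -5.2, -1.0]
opening: -0.0001
grip_force: 2.1
```

Request:
step_arm(
  plan=[
    [0, [0.04, 0.09, 0], 0],
    [0, [0.04, 0.09, 0], 0],
    [0, [0.04, 0.09, 0], 0],
  ],
)

```text
time: 16.33
position: [0.52, 0.179, 0.1147]
eef_rot: [0.0, 0.821, 0.57, -0.001]
wrist_force: [-1.7, -6.1, -0.6]
opening: -0.0001
grip_force: 2.6
```

Request:
step_arm(
  plan=[
    [0, [-0.35, -0.94, 0], 0],
    [0, [-0.6, -1.6, 0], 0],
    [0, [-0.6, -1.6, -0.8], 0],
    [0, [-0.6, -1.6, -0.8], 0],
    [0, [-0.5, -1.35, -0.8], 0],
    [0, [-0.45, -1.2, -0.8], 0],
    [0, [-0.45, -1.2, -0.8], 0],
  ],
)

```text
time: 16.92
position: [0.5166, 0.1694, 0.1071]
eef_rot: [-0.0, 0.821, 0.571, 0.0]
wrist_force: [-0.2, -0.5, -0.1]
opening: -0.0
grip_force: 0.0
```

Request:
step_arm(
  plan=[
    [0, [0.05, 0.14, 0], 0],
    [0, [0.1, 0.28, 0], 0],
    [0, [0.1, 0.28, 0], 0],
  ],
)

```text
time: 17.17
position: [0.5174, 0.1716, 0.1072]
eef_rot: [-0.0, 0.821, 0.571, 0.0]
wrist_force: [0.3, 0.3, -0.8]
opening: 0.0002
grip_force: 0.0
```

Request:
step_arm(
  plan=[
    [0, [0.05, 0.14, 0], 0],
    [0, [0.1, 0.28, 0], 0],
    [0, [0.1, 0.28, 0], 0],
  ],
)

```text
time: 17.42
position: [0.5183, 0.1739, 0.1071]
eef_rot: [0.0, 0.821, 0.571, -0.0]
wrist_force: [-0.7, 0.2, 1.3]
opening: 0.0003
grip_force: 0.4
```

Request:
step_arm(
  plan=[
    [0, [0.03, 0.1, 0], 0],
    [0, [0.07, 0.19, 0], 0],
    [0, [0.07, 0.19, 0], 0],
  ],
)

```text
time: 17.67
position: [0.5184, 0.1747, 0.1068]
eef_rot: [0.0, 0.821, 0.57, -0.001]
wrist_force: [-1.6, -5.0, -0.7]
opening: 0.0001
grip_force: 2.2
```

Request:
step_arm(
  plan=[
    [0, [0.03, 0.1, 0], 0],
    [0, [0.03, 0.1, 0], 0],
    [0, [0.03, 0.1, 0], 0],
  ],
)

```text
time: 17.92
position: [0.5185, 0.1752, 0.1067]
eef_rot: [0.0, 0.821, 0.57, -0.001]
wrist_force: [-1.9, -6.1, 0.1]
opening: -0.0003
grip_force: 2.7
```

Request:
step_arm(
  plan=[
    [0, [0.03, 0.1, 0], 0],
    [0, [0.03, 0.1, 0], 0],
    [0, [0.03, 0.1, 0], 0],
  ],
)

```text
time: 18.17
position: [0.5184, 0.1756, 0.1065]
eef_rot: [0.001, 0.822, 0.57, -0.002]
wrist_force: [-2.0, -7.9, -0.3]
opening: 0.0003
grip_force: 3.3
```

Request:
step_arm(
  plan=[
    [0, [0.06, 0.16, 0], 0],
    [0, [0.09, 0.24, 0], 0],
    [0, [0.09, 0.24, 0], 0],
  ],
)

```text
time: 18.42
position: [0.5184, 0.1767, 0.1061]
eef_rot: [0.001, 0.822, 0.57, -0.004]
wrist_force: [-2.9, -10.2, -1.6]
opening: -0.0001
grip_force: 4.6
```

Request:
step_arm(
  plan=[
    [0, [-0.5, -1.4, 0], 0],
    [0, [-0.7, -1.9, 1], 0],
    [0, [-0.7, -1.9, 5], 0],
    [0, [-0.7, -1.9, 9], 0],
    [0, [-0.7, -1.9, 13], 0],
    [0, [-0.7, -1.9, 17], 0],
    [0, [0.7, 1.9, 17.3], 0],
    [0, [2, 5.5, 17.3], 0],
  ],
)

```text
time: 19.08
position: [0.5425, 0.2347, 0.2854]
eef_rot: [0.001, 0.823, 0.569, 0.004]
wrist_force: [0.3, 0.8, -0.5]
opening: 0.0004
grip_force: 0.0
```

Request:
step_arm(
  plan=[
    [0, [1.4, 3.6, 0], 0],
    [0, [2.8, 7.2, 0], 0],
    [0, [2.8, 7.2, -2], 0],
    [0, [2.8, 7.2, -4], 0],
    [0, [2.8, 7.2, -6], 0],
    [0, [2.8, 7.2, -6], 0],
  ],
)

```text
time: 19.58
position: [0.5669, 0.3065, 0.2174]
eef_rot: [-0.0, 0.821, 0.571, -0.002]
wrist_force: [-0.6, 0.1, 0.4]
opening: 0.0002
grip_force: 0.0
```

```bash
python3 - <<'E'
from h import *
t=r.get_image("top")[:,:,::-1];s=r.get_image("scene")[:,:,::-1]
print(r.get_state()["position"])
A=np.array([.541,.2362,.1293]);u=np.array([.35,.937,0])
for th in(.6,.8,1.05):
    e=lambda s,b:A-u*(.028+.054*np.cos(th)+.014*b*np.cos(th-.4))+[0,0,.017-.054*np.sin(th)-.014*b*np.sin(th-.4)]
    print(th,proj("top",[e(0,1)])[0].round(1),proj("scene",[e(0,1)])[0].round(1))
f=lambda i,x,y:cv2.resize(i[y:y+60,x:x+60],None,fx=6,fy=6,interpolation=cv2.INTER_CUBIC)
cv2.imwrite("pics/c6.png",np.hstack([f(t,150,165),f(s,290,190)]))
E
```

```text
[0.56837836 0.30723512 0.22073908]
0.6 [205.7 203. ] [304.3 207.6]
0.8 [203.8 202.2] [305.4 211.7]
1.05 [200.6 201. ] [307.4 216.8]
```

View pics/c6.png

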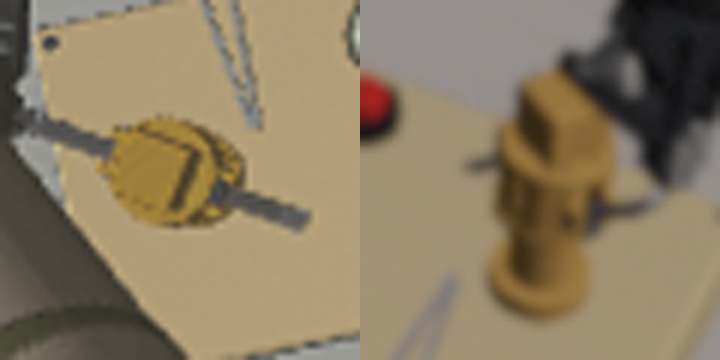

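The crop shows the -y arm fully down: its tip is at scene (308,218) and top (201,201), against (307.4,216.8) and (200.6,201.0) predicted for 1.05 rad. The +y arm is still raised under the gripper, so I'll push it next.

Request:
step_arm(
  plan=[
    [0, [-0.07, -0.2, -0.5], 0],
    [0, [-0.07, -0.2, -1], 0],
    [0, [-0.07, -0.2, -1.5], 0],
    [0, [-0.07, -0.2, -2], 0],
    [0, [-0.07, -0.2, -2.5], 0],
    [0, [-0.07, -0.2, -3], 0],
    [0, [-0.07, -0.2, -3.5], 0],
    [0, [-0.07, -0.2, -3.5], 0],
  ],
)

```text
time: 20.35
position: [0.5673, 0.3045, 0.1842]
eef_rot: [0.0, 0.821, 0.571, -0.001]
wrist_force: [-0.5, -0.8, -0.0]
opening: -0.0004
grip_force: 0.0
```

Request:
step_arm(
  plan=[
    [0, [0, 0, -0.5], 0],
    [0, [0, 0, -1], 0],
    [0, [0, 0, -1.5], 0],
    [0, [0, 0, -2], 0],
    [0, [0, 0, -2.5], 0],
    [0, [0, 0, -3], 0],
    [0, [0, 0, -3], 0],
  ],
)

```text
time: 20.93
position: [0.5675, 0.3053, 0.154]
eef_rot: [-0.0, 0.821, 0.571, -0.0]
wrist_force: [0.8, 0.0, -0.1]
opening: -0.0004
grip_force: 0.2
```

Request:
step_arm(
  plan=[
    [0, [0, 0, -0.5], 0],
    [0, [0, 0, -1], 0],
    [0, [0, 0, -1.5], 0],
    [0, [0, 0, -2], 0],
    [0, [0, 0, -2.5], 0],
    [0, [0, 0, -2.8], 0],
    [0, [0, 0, -2.8], 0],
  ],
)

```text
time: 21.52
position: [0.5675, 0.3051, 0.1261]
eef_rot: [-0.0, 0.821, 0.571, -0.0]
wrist_force: [-0.1, 0.6, -0.7]
opening: 0.0003
grip_force: 0.1
```

Request:
step_arm(
  plan=[
    [0, [-0.05, -0.13, -0.3], 0],
    [0, [-0.1, -0.26, -0.6], 0],
    [0, [-0.15, -0.4, -0.9], 0],
    [0, [-0.2, -0.52, -1.2], 0],
    [0, [-0.25, -0.65, -1.5], 0],
    [0, [-0.25, -0.65, -1.9], 0],
    [0, [-0.25, -0.65, -1.9], 0],
  ],
)

```text
time: 22.1
position: [0.5658, 0.2996, 0.108]
eef_rot: [-0.0, 0.821, 0.571, 0.001]
wrist_force: [1.3, 2.7, 3.4]
opening: -0.0001
grip_force: 2.0
```

Request:
step_arm(
  plan=[
    [0, [-0.05, -0.13, 0], 0],
    [0, [-0.07, -0.19, 0], 0],
    [0, [-0.07, -0.19, 0], 0],
  ],
)

```text
time: 22.35
position: [0.5656, 0.2993, 0.1083]
eef_rot: [-0.001, 0.821, 0.571, 0.002]
wrist_force: [3.9, 6.5, -0.7]
opening: -0.0001
grip_force: 3.3
```

Request:
step_arm(
  plan=[
    [0, [-0.07, -0.19, 0], 0],
    [0, [-0.07, -0.19, 0], 0],
    [0, [-0.07, -0.19, 0], 0],
  ],
)

```text
time: 22.6
position: [0.5653, 0.2988, 0.1087]
eef_rot: [-0.001, 0.821, 0.571, 0.004]
wrist_force: [5.0, 10.6, -1.1]
opening: -0.0
grip_force: 4.6
```

Request:
step_arm(
  plan=[
    [0, [-0.05, -0.14, 0], 0],
    [0, [-0.05, -0.14, 0], 0],
    [0, [-0.05, -0.14, 0], 0],
  ],
)

```text
time: 22.85
position: [0.5652, 0.2984, 0.1089]
eef_rot: [-0.002, 0.82, 0.572, 0.004]
wrist_force: [6.2, 12.5, -1.9]
opening: 0.0003
grip_force: 5.6
```

Request:
step_arm(
  plan=[
    [0, [0.5, 1.4, 0], 0],
    [0, [0.8, 2.3, 1], 0],
    [0, [0.8, 2.3, 5], 0],
    [0, [0.8, 2.3, 9], 0],
    [0, [0.8, 2.3, 13], 0],
    [0, [0.8, 5, 16], 0],
    [0, [0.8, 9, 16], 0],
    [0, [0.8, 9, 16], 0],
  ],
)

```text
time: 23.52
position: [0.5696, 0.3914, 0.2704]
eef_rot: [-0.002, 0.819, 0.573, 0.003]
wrist_force: [-1.6, 0.8, -0.2]
opening: 0.0001
grip_force: 0.0
```

```bash
python3 - <<'E'
from h import *
t=r.get_image("top")[:,:,::-1];s=r.get_image("scene")[:,:,::-1]
st=r.get_state();print(st["position"],st["wrist_force"])
A=np.array([.541,.2362,.1293]);u=np.array([.35,.937,0])
for sg in(1,-1):
  for th in(.8,.95,1.05):
    P=A+sg*u*(.028+.054*np.cos(th)+.014*np.cos(th-.4))+[0,0,.017-.054*np.sin(th)-.014*np.sin(th-.4)]
    print(sg,th,proj("top",[P])[0].round(1),proj("scene",[P])[0].round(1))
f=lambda i,x,y:cv2.resize(i[y:y+60,x:x+60],None,fx=6,fy=6,interpolation=cv2.INTER_CUBIC)
cv2.imwrite("pics/c7.png",np.hstack([f(t,150,165),f(s,290,190)]))
E
```

```text
[0.5700934  0.38477271 0.26735977] [ 0.34627677 -0.25111078 -0.91076222]
1 0.8 [157.8 185.8] [335.9 246.7]
1 0.95 [160.4 186.6] [334.1 246.6]
1 1.05 [162.2 187.3] [332.9 246.2]
-1 0.8 [203.8 202.2] [305.4 211.7]
-1 0.95 [202.  201.5] [306.6 214.8]
-1 1.05 [200.6 201. ] [307.4 216.8]
```

View pics/c7.png

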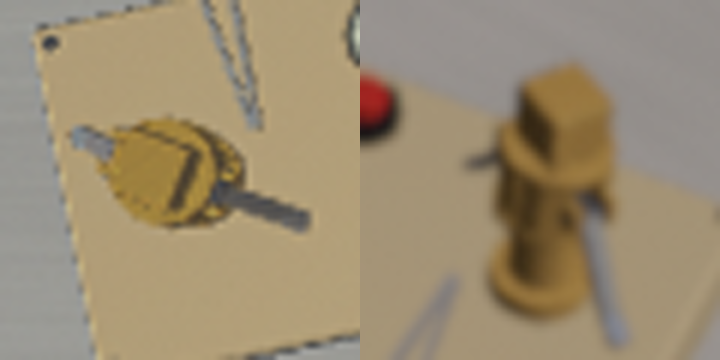

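Both arms are down. The +y tip is at scene (333,246) and top (162,187), and the -y tip is at top (201,201). Both match the 1.05 rad predictions, and the button and tweezers look undisturbed. Handing in.

```bash
python3 -c "
from station import r
print(r.hand_in())"
```

```text
the job is handed in; nothing more can be done
None
```

I handed the job in at about 24 s: the coupling is home on the shoulder, borne on with about 30 N while both cam arms were raised, then both arms were swung down to their stops and released, with nothing else on the cart touched as far as the pictures show.

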